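# Throw the interlocked isolator levers

## Task

Switch the cooker's isolator bank on: throw all three levers to the back, each fully home against its stop. They are interlocked and the order is not marked, so feel with light pushes of the closed fingers (do not grip the knobs) which lever is free, throw it, then look for the next; never press a lever with more than 20 N, and leave the mug, the tin and the lemon where they are.

Things in the scene. Friction and masses are not known exactly. Their poses are not given: they have to be found in the camera images.
- bank: White isolator bank fixed to the worktop. Origin: centre of its underside, z up; -x is its front (robot side), +x its back. Steel foot plate 136 (x) x 262 (y) x 6 mm; housing 104 x 240 mm, top at z = 82 mm (slot plates to 84). Three levers at y = +75 (left), 0 (mid), -75 mm (right) swing about lines parallel to the bank's y axis at x = 0, z = 60 mm.
- bank_top (a point): Centre of the housing's top, z = 82 mm in the bank. The interlock inside is hidden and differs from start to start: of the levers not yet thrown exactly one is free, and once fully home it frees one other. A blocked lever gives only 2 to 7 mm at the knob, then meets a rubber buffer (3 to 5 N per mm at the knob); a free one sweeps on at a steady 3 to 5 N.
- lever_left_knob (a point): Centre of the left (+y) lever's knob: a black cylinder 22 mm in diameter, 36 mm long, lying along the bank's y axis, 90 mm from the pivot on a 10 mm steel rod. Moves on an arc in the bank's x-z plane: x = -39, z = 141 mm unthrown; x = 0, z = 150 mm halfway; x = +39, z = 141 mm fully home. Pressing it over 20 N in all, by pushing or squeezing, is forcing it.
- lever_left (a joint): Angle of the left (+y) lever, rad: 0 to 0.03 at the start (leaning to the bank's front, -x), grows as its knob is pushed to the back (+x), 0.90 at its end stop (springy: 4 to 5 N per mm at the knob). Friction holds it where it is left. First touch at 40 mm/s jolts briefly by up to 10 N.
- lever_mid_knob (a point): Centre of the middle lever's knob: a black cylinder 22 mm in diameter, 36 mm long, lying along the bank's y axis, 90 mm from the pivot on a 10 mm steel rod. Moves on an arc in the bank's x-z plane: x = -39, z = 141 mm unthrown; x = 0, z = 150 mm halfway; x = +39, z = 141 mm fully home. Pressing it over 20 N in all, by pushing or squeezing, is forcing it.
- lever_mid (a joint): Angle of the middle lever, rad: 0 to 0.03 at the start (leaning to the bank's front, -x), grows as its knob is pushed to the back (+x), 0.90 at its end stop (springy: 4 to 5 N per mm at the knob). Friction holds it where it is left. First touch at 40 mm/s jolts briefly by up to 10 N.
- lever_right_knob (a point): Centre of the right (-y) lever's knob: a black cylinder 22 mm in diameter, 36 mm long, lying along the bank's y axis, 90 mm from the pivot on a 10 mm steel rod. Moves on an arc in the bank's x-z plane: x = -39, z = 141 mm unthrown; x = 0, z = 150 mm halfway; x = +39, z = 141 mm fully home. Pressing it over 20 N in all, by pushing or squeezing, is forcing it.
- lever_right (a joint): Angle of the right (-y) lever, rad: 0 to 0.03 at the start (leaning to the bank's front, -x), grows as its knob is pushed to the back (+x), 0.90 at its end stop (springy: 4 to 5 N per mm at the knob). Friction holds it where it is left. First touch at 40 mm/s jolts briefly by up to 10 N.
- mug: Plain white mug, 79 x 114 x 89 mm with its handle, standing beside the left end of the bank; origin at the centre of its underside. Leave alone.
- tomato_tin: Low printed food tin, 75 mm in diameter and 58 mm high, standing beside the right end of the bank; origin at the centre of its underside. Leave alone. Beyond it, to the right and back, a wall cabinet hangs 0.43 m above the worktop, over x > 0.61, y < 0.21 m in the world (door handles reach x = 0.57 near y = -0.24).
- lemon: Lemon, 71 x 53 x 51 mm, lying behind the bank; origin at the underside. Leave alone.

How it is judged:
On the way, in this order (a step that is already met when the one before it is completed fails the run):
1. the first lever is fully home (value of joint any of lever_left, lever_mid, lever_right above 0.82 rad), for 0.2 s.
2. two levers are fully home ((value of joint each of lever_left, lever_mid above 0.82 rad or value of joint each of lever_left, lever_right above 0.82 rad or value of joint each of lever_mid, lever_right above 0.82 rad)), for 0.2 s.
At the end, for the whole second after the job is handed in: All three levers stand fully home at the back (each joint above 0.82 of 0.90 rad) and at rest; mug, tin and lemon are within 20 mm of where they stood (value of joint each of lever_left, lever_mid, lever_right above 0.82 rad and velocity of joint each of lever_left, lever_mid, lever_right below 0.1 rad/s and distance of each of mug, tomato_tin, lemon from where it was at the start of the episode below 0.02 m); the robot touches nothing.
It fails at once if the left lever is pressed with more than 20 N (contact force between any of the fingers, the arm and lever_left above 20 N).
It fails at once if the mid lever is pressed with more than 20 N (contact force between any of the fingers, the arm and lever_mid above 20 N).
It fails at once if the right lever is pressed with more than 20 N (contact force between any of the fingers, the arm and lever_right above 20 N).
It fails at once if the mug, the tin or the lemon is knocked away or over (distance of any of mug, tomato_tin, lemon from where it was at the start of the episode above 0.03 m or angle between any of mug, tomato_tin's own z axis and vertical above 0.5 rad).
It also fails if it takes over 67 s, if anything falls off the work surface, if the arm or the gripper's body presses on something with over 40 N, if the wrist force passes 120 N, or if a joint passes its speed limit or range.

## Robot

A 6-joint arm with a two-finger parallel gripper is mounted at the origin on the work surface; the furniture and walls round the work are solid. World frame = base frame: x ahead of the robot, y to its left, z up, the work surface at z = 0. Lengths are in m, angles in rad, forces in N, time in s.
With the tool pointing down it reaches from about 0.3 to 0.75 m from the base axis. Payload 8.5 kg.
Tool frame: the origin (TCP) lies at the very end of the fingers, on their centre line; the grasp point (between the pads) lies manip.tcp_to_grasp behind it (manip.tcp_to_grasp is the distance from the TCP to the grasp point, in m); z points along the fingers, y is the line along which they close (so a half turn about z gives the same grasp; the last joint's range is limited). The gripper opens to 85 mm and grips with 20 to 120 N. Pads are 22 mm wide; open, the fingers measure 114 mm over their backs; the gripper's body (76 mm by 85 mm) begins 54 mm behind the grasp point. The pads swing forward as they close: fully open they stand 13 mm farther back than shut.
Start: joints at [0.939, 0.381, 1.297, -0, 1.464, -0.215], TCP at [0.223, 0.503, 0.231] pointing down, gripper open.
Joint ranges: [-3.11, 3.11], [-0.89, 2.33], [0.22, 2.48], [-1.42, 4.56], [0.17, 2.85], [-2.88, 2.88]. Speed limits (rad/s): [2.39, 2.39, 3.14, 3.14, 3.14, 3.14].

## Interface

Orientations are given as a 3x3 rotation matrix whose columns are the frame's x, y, z axes.
In Python, from bench import manip, optics gives the robot as it stands. The module is installed in compiled form; this text tells all that it offers.
- The arm moves only by the tool arm_command, never from a script. Its argument "targets" is a list of rows, each a list of 7 numbers: the shift along the world's x, y, z in m, then the turn, a rotation vector about the world's x, y, z in degrees, then the finger opening in m, from 0 to 0.0854. A call has 1 to 12 rows; each row shifts and turns the commanded pose from where the row before left it; what a row does not reach is not made up. A row lasts 1/12 s, in which the tool goes at most 41.7 mm and 7.16 degrees, less where a joint would pass 70% of its speed; a pose out of reach is approached as far as the arm can. A call is refused whole if a number of a shift passes 0.0417 or a number of a turn 7.16, either way. A call with a gripper value outside its range is refused whole. The fingers move at their own pace and stop on an object; "squeeze" is the grip in N (left out, the last holds). Time passes only in rows, so rows that do not move let the fingers close. It gives the time, the measured TCP pose, the force, the opening and the grip force at its end, in the units of the state.
- manip.state(): the state, without advancing time (a new reading comes with each control period).
- optics.camera(name): name is "scene" or "side" or "wrist"; returns the picture (400x640x3 uint8, red, green, blue); there is no depth.
- optics.get_calibration(name): a dict with "vfov" (degrees; the focal length in pixels is half the picture's height over the tangent of half this angle, whatever the lens; pixels are square), "cx", "cy" (the principal point, pixels), "k1" (the pictures are not rectified: a ray, as slopes to the right and down, at radius r is drawn at 1 + k1 r^2 times it, then the intrinsics apply), "cam_to_world" (4x4, takes a point from camera to world coordinates). Camera axes: x right, y down, z forward; pixel columns grow to the right and rows downward; lengths in m; the calibration is good to about 2 mm. A picture is of the moment at which its call begins: read the wrist's pose just before it. get_calibration takes no time and is no camera call; for the wrist camera it gives the pose at the moment of the call.
- manip.finish_job(): hands the job in; it is judged then, once.
The state is a dict: "t": time; "joint_pos": joint angles; "qd": joint speeds; "joint_torque": joint torques, N m; "ee_pos": TCP position; "ee_rot": TCP orientation; "contact_force": force on the tool from outside, world axes, zero at the start; "ft_torque": the same for the moment, N m; "opening": finger opening in m; "finger_force": force on a finger pad.
Only numpy, scipy, OpenCV 4.12 (cv2) and the standard library are available. Lean on these libraries where they do the work, as an engineer would, in place of code of your own. Each camera call takes 0.05 s, during which the arm holds its last target. There are 200 camera calls.

## Working session

There is one attempt and no reset: what is moved stays moved. The work goes in short steps, Python scripts to look and compute and a tool call to move; the robot and the scene stay as the last step left them, time stands still between calls to the robot, and variables do not carry over. Pictures are saved under pics/ and viewed, at most 10 in all, crops included, and the job is handed in when it is done.

Besides the shell and the picture viewer there is one more tool, called after "Emit:" by a JSON object that holds its "op" and its "data", one argument or row to a line. arm_command: Moves the arm, as the interface text tells. Its arguments: {"type":"object","properties":{"targets":{"type":"array"},"squeeze":{"type":"number"}},"required":["targets"]}

```bash
mkdir -p pics; python3 - <<'E'
from bench import manip, optics
import cv2,numpy as np
s=manip.state();print(s['t'],s['ee_pos'],np.round(s['ee_rot'],3).tolist(),s['opening'],manip.tcp_to_grasp)
ims=[]
for n in("scene","side"):
    im=optics.camera(n);c=optics.get_calibration(n);print(n,c['vfov'],c['cx'],c['cy'],c['k1'],np.round(c['cam_to_world'],3).tolist())
    cv2.imwrite(f'pics/{n}.png',im[...,::-1])
E
```

```text
0.0 [0.22248304 0.50269446 0.23070843] [[-0.914, 0.405, -0.001], [0.405, 0.914, -0.001], [0.0, -0.001, -1.0]] 0.08555957216365867 0.0187
scene 50.445134683302705 322.2203064537534 203.0300133315618 -0.03426137311634831 [[0.85, -0.292, 0.439, 0.052], [-0.527, -0.461, 0.714, -0.454], [-0.007, -0.838, -0.546, 0.692], [0.0, 0.0, 0.0, 1.0]]
side 43.33760053744412 312.73845812748124 194.58397054720214 -0.12214762905575269 [[-0.84, -0.203, 0.504, -0.074], [-0.542, 0.353, -0.762, 1.145], [-0.024, -0.913, -0.407, 0.553], [0.0, 0.0, 0.0, 1.0]]
```

View pics/scene.png

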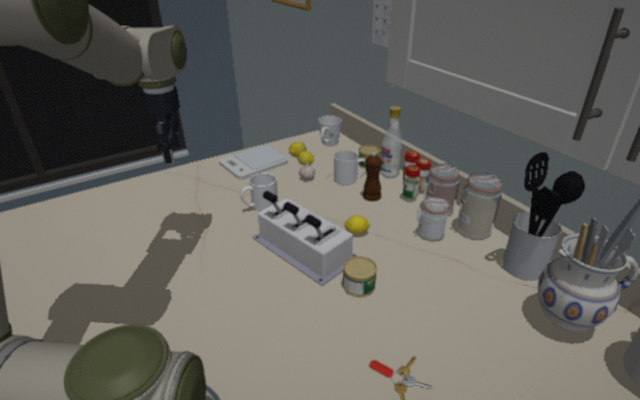

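View pics/side.png

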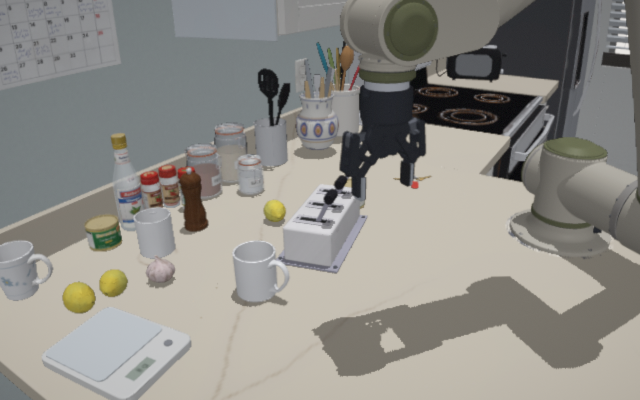

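Scene: bank around (305,238), knobs about (270,198), (291,210), (312,222); mug at (263,190), tin at (360,275), lemon at (357,225). Zooming in on the bank in both views.

```bash
python3 - <<'E'
import cv2,numpy as np
a=cv2.imread('pics/scene.png')[170:300,235:385]
b=cv2.imread('pics/side.png')[160:280,270:390]
cv2.imwrite('pics/ca.png',cv2.resize(a,None,fx=4,fy=4,interpolation=cv2.INTER_CUBIC))
cv2.imwrite('pics/cb.png',cv2.resize(b,None,fx=5,fy=5,interpolation=cv2.INTER_CUBIC))
E
```

```text
(no output)
```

View pics/ca.png

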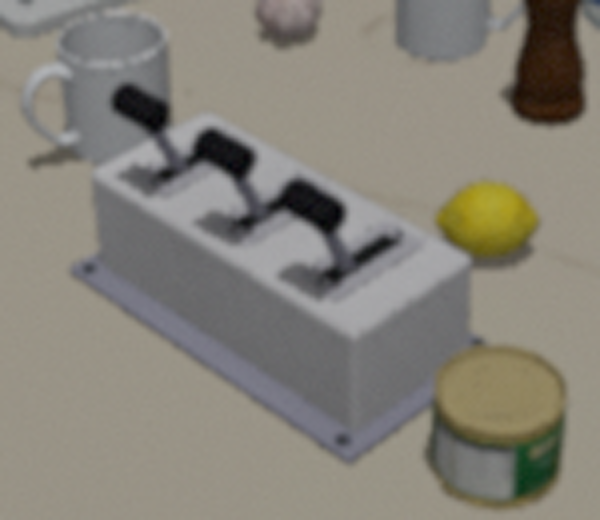

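View pics/cb.png

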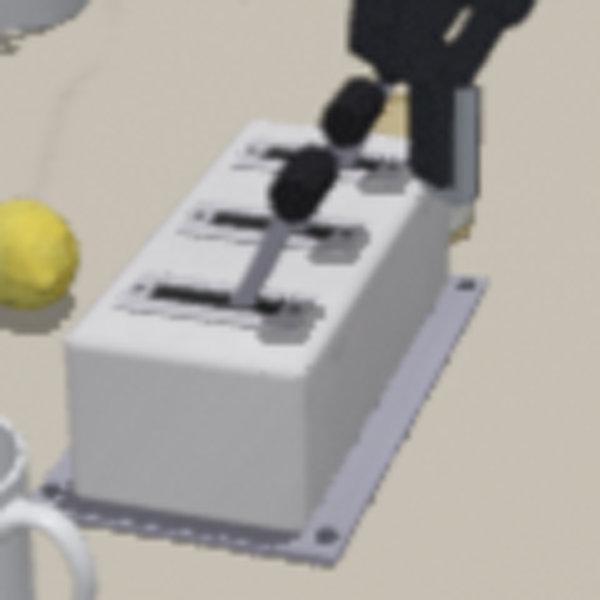

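Crops: the levers all lean to the front (robot side). Scene crop: housing top corners at (97,175), (210,115), (350,332), (470,265), knobs at (140,108), (225,153), (314,205). Side crop: top corners at (308,378), (68,345), (258,122), foot corners at (333,565), (487,280). Casting these onto planes and fitting a rigid pose.

```bash
cat > h.py <<'E'
import numpy as np
from bench import optics
def ray(n,uv):
    c=optics.get_calibration(n);f=200/np.tan(np.radians(c['vfov']/2))
    d=(np.array(uv,float)-[c['cx'],c['cy']])/f
    s=d.copy()
    for _ in range(20): s=d/(1+c['k1']*(s@s))
    T=c['cam_to_world'];return T[:3,3],T[:3,:3]@[*s,1]
def onz(n,uv,z):
    o,d=ray(n,uv);return (o+d*(z-o[2])/d[2])
E
python3 - <<'E'
import numpy as np
from h import *
S=[((97,175),(-52,120,82)),((210,115),(52,120,82)),((350,332),(-52,-120,82)),((470,265),(52,-120,82)),((72,268),(-68,131,6)),((350,462),(-68,-131,6)),((140,108),(-39,75,141)),((225,153),(-39,0,141)),((314,205),(-39,-75,141))]
D=[((308,378),(-52,120,82)),((68,345),(52,120,82)),((258,122),(52,-120,82)),((333,565),(-68,131,6)),((487,280),(-68,-131,6)),((303,183),(-39,75,141)),((353,110),(-39,0,141))]
def fit(W,M):
    W=np.array(W);M=np.array(M);w=W-W.mean(0);m=M-M.mean(0)
    a=np.arctan2((m[:,0]*w[:,1]-m[:,1]*w[:,0]).sum(),(m*w).sum());R=np.array([[np.cos(a),-np.sin(a)],[np.sin(a),np.cos(a)]])
    t=W.mean(0)-R@M.mean(0);print('deg',np.degrees(a),'t',t);print(np.round((W-M@R.T-t)*1000,1).tolist());return R,t
A=[];B=[]
for n,L,k,o in(("scene",S,4,(235,170)),("side",D,5,(270,160))):
    W=[onz(n,(p[0]/k+o[0],p[1]/k+o[1]),m[2]/1e3)[:2] for p,m in L];M=[(m[0]/1e3,m[1]/1e3) for p,m in L]
    fit(W,M);A+=W;B+=M
R,t=fit(A,B)
for y in(.075,0,-.075):print(R@[-.039,y]+t)
for n,uv,z in(("scene",(360,264),.058),("scene",(263,180),.089),("scene",(357,225),.025)):print(uv,onz(n,uv,z))
E
```

```text
deg 13.228481016937492 t [0.45690203 0.29200853]
[[2.1, -8.8], [-5.0, -8.2], [1.5, 7.4], [-7.8, -2.1], [1.4, -1.6], [1.5, 1.6], [-0.0, 2.6], [3.2, 4.3], [3.2, 4.6]]
deg 13.931804329874847 t [0.4515719  0.30367802]
[[-1.1, 1.4], [-5.1, 1.4], [-7.5, 1.8], [1.3, 2.9], [1.6, 1.4], [4.2, -3.1], [6.6, -5.6]]
deg 13.683790355472183 t [0.45450009 0.29718098]
[[5.4, -13.3], [-1.6, -13.5], [2.9, 2.4], [-6.2, -7.9], [4.7, -6.0], [2.7, -3.3], [2.9, -2.1], [5.5, -0.5], [5.0, -0.4], [-4.4, 7.5], [-8.6, 8.0], [-10.0, 8.6], [-2.2, 8.9], [-0.7, 7.7], [1.0, 3.1], [3.7, 0.7]]
[0.39886482 0.36082622]
[0.41660706 0.28795502]
[0.43434931 0.21508381]
(360, 264) [0.50124181 0.11776428 0.058     ]
(263, 180) [0.45779204 0.52826835 0.089     ]
(357, 225) [0.6100823 0.2784493 0.025    ]
```

Emit:
{"op": "arm_command", "data": {
  "targets": [
    [0.02,-0.026,0,0,0,6.25,0],
    [0.02,-0.026,0,0,0,6.25,0],
    [0.02,-0.026,0,0,0,6.25,0],
    [0.02,-0.026,0,0,0,6.25,0],
    [0.02,-0.026,0,0,0,6.25,0],
    [0.017,-0.026,0,0,0,6.25,0],
    [0,0,0,0,0,0,0],
    [0,0,0,0,0,0,0]
  ]
}}

```text
t: 0.77
ee_pos: [0.3403, 0.346, 0.2311]
ee_rot: [[-0.973, -0.232, -0.001], [-0.232, 0.973, -0.0], [0.001, -0.0, -1.0]]
contact_force: [0.8, 0.6, 0.8]
opening: 0.0002
finger_force: 0.0
```

```bash
python3 - <<'E'
from bench import manip, optics
import cv2,numpy as np
s=manip.state();print(s['t'],s['ee_pos'],np.round(s['ee_rot'],3).tolist(),s['opening'],s['contact_force'])
c=optics.get_calibration('wrist');im=optics.camera('wrist');np.save('wc.npy',c['cam_to_world']);print(c)
cv2.imwrite('pics/w1.png',im[...,::-1]);cv2.imwrite('pics/s1.png',optics.camera('side')[...,::-1])
E
```

```text
0.7667 [0.34026039 0.3459544  0.23113631] [[-0.973, -0.232, -0.001], [-0.232, 0.973, -0.0], [0.001, -0.0, -1.0]] 0.00018153966284234472 [0.84027127 0.56534931 0.76864748]
{'vfov': 60.06709807074086, 'cx': 319.6865825370339, 'cy': 198.4805778807527, 'k1': -0.05834045523105702, 'cam_to_world': array([[-2.31273820e-01,  9.33359777e-01,  2.74503092e-01,
         2.70770448e-01],
       [ 9.72888512e-01,  2.21702265e-01,  6.58486782e-02,
         3.30548889e-01],
       [ 6.02550209e-04,  2.82289980e-01, -9.59328934e-01,
         3.74579201e-01],
       [ 0.00000000e+00,  0.00000000e+00,  0.00000000e+00,
         1.00000000e+00]])}
```

View pics/w1.png

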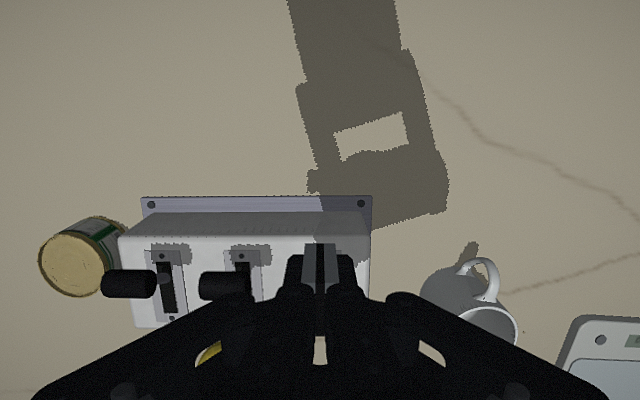

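Wrist view: the foot plate's front corners are at (141,196) and (373,196), holes at (151,205) and (361,203); mid knob centre (225,286), right knob (129,284). The bank is parallel to the tool.

```bash
python3 - <<'E'
from h import *
P=[((141,196),.006),((373,196),.006),((225,285),.141),((129,284),.141)]
Q=[onz('wrist',p,z) for p,z in P]
for q in Q:print(np.round(q,4))
d=Q[1]-Q[0];print('len',np.linalg.norm(d),'yaw',np.degrees(np.arctan2(-d[0],d[1])))
a=np.radians(13.5);R=np.array([[np.cos(a),-np.sin(a)],[np.sin(a),np.cos(a)]])
for q,m in zip(Q,[(-.068,-.131),(-.068,.131),(-.039,0),(-.039,-.075)]):print(np.round(q[:2]-R@m,4))
E
```

```text
[0.4194 0.1609 0.006 ]
[0.3587 0.4141 0.006 ]
[0.4208 0.2934 0.141 ]
[0.4387 0.2199 0.141 ]
len 0.2603847975639609 yaw 13.47616108043964
[0.4549 0.3042]
[0.4554 0.3026]
[0.4587 0.3025]
[0.4591 0.3019]
```

Emit:
{"op": "arm_command", "data": {
  "targets": [
    [0,0.006,-0.033,0,0,0,0],
    [0,0,-0.033,0,0,0,0],
    [0,0,-0.032,0,0,0,0],
    [0.0083,0.002,0,0,0,0,0],
    [0.0083,0.002,0,0,0,0,0],
    [0.0083,0.002,0,0,0,0,0],
    [0.0019,0.0005,0,0,0,0,0],
    [0.0019,0.0005,0,0,0,0,0],
    [0.0019,0.0005,0,0,0,0,0],
    [0.0019,0.0005,0,0,0,0,0],
    [0,0,0,0,0,0,0]
  ]
}}

```text
t: 1.78
ee_pos: [0.3725, 0.361, 0.1338]
ee_rot: [[-0.972, -0.235, 0.001], [-0.235, 0.972, 0.0], [-0.001, 0.0, -1.0]]
contact_force: [0.3, 0.0, 0.2]
opening: -0.0002
finger_force: 0.0
```

Emit:
{"op": "arm_command", "data": {
  "targets": [
    [0.00146,0.00035,0,0,0,0,0],
    [0.00146,0.00035,0,0,0,0,0],
    [0.00146,0.00035,0,0,0,0,0],
    [0.00146,0.00035,0,0,0,0,0],
    [0,0,0,0,0,0,0]
  ]
}}

```text
t: 2.2
ee_pos: [0.3783, 0.3624, 0.1333]
ee_rot: [[-0.972, -0.235, 0.0], [-0.235, 0.972, 0.0], [-0.0, -0.0, -1.0]]
contact_force: [-0.0, -0.1, -0.2]
opening: -0.0
finger_force: 0.0
```

Emit:
{"op": "arm_command", "data": {
  "targets": [
    [0.001,0.00024,0,0,0,0,0],
    [0.001,0.00024,0,0,0,0,0]
  ]
}}

```text
t: 2.37
ee_pos: [0.3792, 0.3626, 0.1332]
ee_rot: [[-0.972, -0.236, -0.002], [-0.236, 0.972, -0.001], [0.002, -0.0, -1.0]]
contact_force: [-6.3, -2.3, 5.2]
opening: 0.0003
finger_force: 3.2
```

Emit:
{"op": "arm_command", "data": {
  "targets": [
    [0.001,0.00024,0,0,0,0,0],
    [0.001,0.00024,0,0,0,0,0]
  ]
}}

```text
t: 2.53
ee_pos: [0.3809, 0.363, 0.1333]
ee_rot: [[-0.972, -0.236, -0.003], [-0.236, 0.972, -0.001], [0.003, -0.0, -1.0]]
contact_force: [-5.4, -1.7, 4.6]
opening: 0.0001
finger_force: 2.9
```

Emit:
{"op": "arm_command", "data": {
  "targets": [
    [0.001,0.00024,0,0,0,0,0],
    [0.001,0.00024,0,0,0,0,0]
  ]
}}

```text
t: 2.7
ee_pos: [0.3829, 0.3635, 0.1334]
ee_rot: [[-0.972, -0.236, -0.002], [-0.236, 0.972, -0.001], [0.002, -0.0, -1.0]]
contact_force: [-4.8, -0.7, 4.5]
opening: -0.0004
finger_force: 2.8
```

Emit:
{"op": "arm_command", "data": {
  "targets": [
    [0.001,0.00024,0,0,0,0,0],
    [0.001,0.00024,0,0,0,0,0]
  ]
}}

```text
t: 2.87
ee_pos: [0.385, 0.364, 0.1333]
ee_rot: [[-0.972, -0.236, -0.002], [-0.236, 0.972, -0.001], [0.002, -0.0, -1.0]]
contact_force: [-5.2, -2.1, 3.4]
opening: 0.0002
finger_force: 2.7
```

Emit:
{"op": "arm_command", "data": {
  "targets": [
    [0.001,0.00024,0,0,0,0,0],
    [0.001,0.00024,0,0,0,0,0]
  ]
}}

```text
t: 3.03
ee_pos: [0.3871, 0.3645, 0.1333]
ee_rot: [[-0.972, -0.236, -0.002], [-0.236, 0.972, -0.001], [0.002, -0.0, -1.0]]
contact_force: [-5.3, -1.6, 3.3]
opening: 0.0004
finger_force: 2.6
```

Emit:
{"op": "arm_command", "data": {
  "targets": [
    [0.001,0.00024,0,0,0,0,0],
    [0.001,0.00024,0,0,0,0,0]
  ]
}}

```text
t: 3.2
ee_pos: [0.3891, 0.365, 0.1334]
ee_rot: [[-0.972, -0.236, -0.002], [-0.236, 0.972, -0.001], [0.002, -0.0, -1.0]]
contact_force: [-4.8, -0.8, 2.8]
opening: -0.0
finger_force: 2.4
```

Emit:
{"op": "arm_command", "data": {
  "targets": [
    [0.003,0.0007,0,0,0,0,0],
    [0.004,0.001,0,0,0,0,0],
    [0.004,0.001,0,0,0,0,0],
    [0.004,0.001,0,0,0,0,0],
    [0.004,0.001,0,0,0,0,0],
    [0.004,0.001,0,0,0,0,0],
    [0.004,0.001,0,0,0,0,0],
    [0.004,0.001,0,0,0,0,0],
    [0.004,0.001,0,0,0,0,0],
    [0.004,0.001,0,0,0,0,0],
    [0.004,0.001,0,0,0,0,0],
    [0.003,0.0007,0,0,0,0,0]
  ]
}}

```text
t: 4.2
ee_pos: [0.4362, 0.3766, 0.1329]
ee_rot: [[-0.972, -0.235, -0.001], [-0.235, 0.972, -0.0], [0.001, -0.0, -1.0]]
contact_force: [-4.5, -1.1, -1.9]
opening: 0.0002
finger_force: 1.9
```

Emit:
{"op": "arm_command", "data": {
  "targets": [
    [0.002,0.0005,0,0,0,0,0],
    [0.002,0.0005,0,0,0,0,0],
    [0.002,0.0005,0,0,0,0,0],
    [0.002,0.0005,0,0,0,0,0]
  ]
}}

```text
t: 4.53
ee_pos: [0.4438, 0.3785, 0.1329]
ee_rot: [[-0.972, -0.236, -0.001], [-0.236, 0.972, -0.001], [0.001, -0.0, -1.0]]
contact_force: [-4.3, -0.5, -3.7]
opening: -0.0
finger_force: 2.2
```

Emit:
{"op": "arm_command", "data": {
  "targets": [
    [0.001,0.00024,0,0,0,0,0],
    [0.001,0.00024,0,0,0,0,0],
    [0.001,0.00024,0,0,0,0,0],
    [0.001,0.00024,0,0,0,0,0],
    [0.001,0.00024,0,0,0,0,0]
  ]
}}

```text
t: 4.95
ee_pos: [0.4489, 0.3798, 0.1333]
ee_rot: [[-0.972, -0.236, -0.0], [-0.236, 0.972, -0.0], [0.0, -0.0, -1.0]]
contact_force: [-4.3, -0.9, -3.8]
opening: 0.0002
finger_force: 2.4
```

Emit:
{"op": "arm_command", "data": {
  "targets": [
    [0.001,0.00024,0,0,0,0,0],
    [0.001,0.00024,0,0,0,0,0]
  ]
}}

```text
t: 5.12
ee_pos: [0.451, 0.3803, 0.1333]
ee_rot: [[-0.972, -0.235, -0.0], [-0.235, 0.972, -0.0], [0.0, -0.0, -1.0]]
contact_force: [-5.0, -0.4, -2.5]
opening: 0.0001
finger_force: 2.5
```

Emit:
{"op": "arm_command", "data": {
  "targets": [
    [0.001,0.00024,0,0,0,0,0],
    [0.001,0.00024,0,0,0,0,0]
  ]
}}

```text
t: 5.28
ee_pos: [0.453, 0.3808, 0.1332]
ee_rot: [[-0.972, -0.235, -0.0], [-0.235, 0.972, -0.0], [0.0, -0.0, -1.0]]
contact_force: [-5.0, -1.1, -3.3]
opening: -0.0003
finger_force: 2.6
```

Emit:
{"op": "arm_command", "data": {
  "targets": [
    [0.001,0.00024,0,0,0,0,0],
    [0.0005,0.0001,0,0,0,0,0]
  ]
}}

```text
t: 5.45
ee_pos: [0.4543, 0.381, 0.1332]
ee_rot: [[-0.972, -0.236, -0.001], [-0.236, 0.972, -0.0], [0.001, -0.0, -1.0]]
contact_force: [-7.1, -2.9, -1.7]
opening: -0.0004
finger_force: 3.7
```

Emit:
{"op": "arm_command", "data": {
  "targets": [
    [0.001,0.00024,0,0,0,0,0],
    [0,0,0,0,0,0,0]
  ]
}}

```text
t: 5.62
ee_pos: [0.4543, 0.3811, 0.1332]
ee_rot: [[-0.972, -0.236, -0.003], [-0.236, 0.972, -0.001], [0.003, -0.0, -1.0]]
contact_force: [-9.8, -2.2, -1.1]
opening: -0.0001
finger_force: 5.1
```

Emit:
{"op": "arm_command", "data": {
  "targets": [
    [-0.01,-0.0024,0,0,0,0,0],
    [-0.025,-0.006,0,0,0,0,0],
    [-0.025,-0.006,0,0,0,0,0],
    [-0.026,-0.0062,0,0,0,0,0],
    [0,0,0,0,0,0,0],
    [0.0058,-0.0243,0,0,0,0,0],
    [0.0058,-0.0243,0,0,0,0,0],
    [0.0058,-0.0243,0,0,0,0,0],
    [0,0,0,0,0,0,0],
    [0.0015,0.0004,0,0,0,0,0],
    [0.0015,0.0004,0,0,0,0,0],
    [0,0,0,0,0,0,0]
  ]
}}

```text
t: 6.62
ee_pos: [0.3908, 0.2895, 0.1337]
ee_rot: [[-0.972, -0.236, 0.002], [-0.236, 0.972, 0.001], [-0.002, 0.0, -1.0]]
contact_force: [0.7, 0.5, -0.6]
opening: 0.0001
finger_force: 0.0
```

Emit:
{"op": "arm_command", "data": {
  "targets": [
    [0.0015,0.00036,0,0,0,0,0],
    [0.0015,0.00036,0,0,0,0,0]
  ]
}}

```text
t: 6.78
ee_pos: [0.393, 0.29, 0.1333]
ee_rot: [[-0.972, -0.236, 0.0], [-0.236, 0.972, 0.0], [-0.0, 0.0, -1.0]]
contact_force: [-0.3, 0.1, -0.5]
opening: -0.0001
finger_force: 0.0
```

Emit:
{"op": "arm_command", "data": {
  "targets": [
    [0.001,0.00024,0,0,0,0,0],
    [0.001,0.00024,0,0,0,0,0]
  ]
}}

```text
t: 6.95
ee_pos: [0.395, 0.2901, 0.1333]
ee_rot: [[-0.972, -0.236, 0.0], [-0.236, 0.972, -0.0], [-0.0, -0.0, -1.0]]
contact_force: [0.2, 0.3, -0.9]
opening: 0.0002
finger_force: 0.0
```

Emit:
{"op": "arm_command", "data": {
  "targets": [
    [0.001,0.00024,0,0,0,0,0],
    [0.001,0.00024,0,0,0,0,0]
  ]
}}

```text
t: 7.12
ee_pos: [0.397, 0.2904, 0.1333]
ee_rot: [[-0.972, -0.236, 0.0], [-0.236, 0.972, 0.0], [-0.0, -0.0, -1.0]]
contact_force: [0.3, 0.1, 0.6]
opening: -0.0003
finger_force: 0.0
```

Emit:
{"op": "arm_command", "data": {
  "targets": [
    [0.001,0.00024,0,0,0,0,0],
    [0.001,0.00024,0,0,0,0,0]
  ]
}}

```text
t: 7.28
ee_pos: [0.3981, 0.2906, 0.1332]
ee_rot: [[-0.972, -0.236, -0.002], [-0.236, 0.972, -0.001], [0.002, -0.0, -1.0]]
contact_force: [-6.3, -1.5, 4.1]
opening: 0.0001
finger_force: 3.1
```

Emit:
{"op": "arm_command", "data": {
  "targets": [
    [0.001,0.00024,0,0,0,0,0],
    [0.001,0.00024,0,0,0,0,0]
  ]
}}

```text
t: 7.45
ee_pos: [0.3999, 0.291, 0.1333]
ee_rot: [[-0.972, -0.236, -0.003], [-0.236, 0.972, -0.001], [0.003, -0.0, -1.0]]
contact_force: [-5.3, -2.1, 3.8]
opening: 0.0
finger_force: 2.9
```

Emit:
{"op": "arm_command", "data": {
  "targets": [
    [0.001,0.00024,0,0,0,0,0],
    [0.001,0.00024,0,0,0,0,0]
  ]
}}

```text
t: 7.62
ee_pos: [0.4016, 0.2915, 0.1333]
ee_rot: [[-0.972, -0.236, -0.003], [-0.236, 0.972, -0.001], [0.003, -0.0, -1.0]]
contact_force: [-7.6, -2.6, 5.8]
opening: 0.0001
finger_force: 4.1
```

Emit:
{"op": "arm_command", "data": {
  "targets": [
    [0.001,0.00024,0,0,0,0,0]
  ]
}}

```text
t: 7.7
ee_pos: [0.4022, 0.2916, 0.1333]
ee_rot: [[-0.972, -0.236, -0.004], [-0.236, 0.972, -0.001], [0.004, -0.0, -1.0]]
contact_force: [-11.1, -2.6, 8.0]
opening: -0.0004
finger_force: 5.4
```

Emit:
{"op": "arm_command", "data": {
  "targets": [
    [0.001,0.00024,0,0,0,0,0]
  ]
}}

```text
t: 7.78
ee_pos: [0.4027, 0.2917, 0.1332]
ee_rot: [[-0.972, -0.236, -0.005], [-0.236, 0.972, -0.002], [0.006, -0.0, -1.0]]
contact_force: [-13.4, -3.5, 10.4]
opening: -0.0001
finger_force: 6.8
```

The mid lever is blocked (stiff rise after about 4 mm), so I'm backing off and going to the right one.

Emit:
{"op": "arm_command", "data": {
  "targets": [
    [-0.005,-0.0012,0,0,0,0,0],
    [-0.011,-0.0026,0,0,0,0,0],
    [0.0058,-0.0243,0,0,0,0,0],
    [0.0058,-0.0243,0,0,0,0,0],
    [0.0058,-0.0243,0,0,0,0,0],
    [0,0,0,0,0,0,0],
    [0.0015,0.0004,0,0,0,0,0],
    [0.0015,0.0004,0,0,0,0,0],
    [0.0015,0.0004,0,0,0,0,0],
    [0,0,0,0,0,0,0]
  ]
}}

```text
t: 8.62
ee_pos: [0.411, 0.2175, 0.1333]
ee_rot: [[-0.972, -0.237, 0.0], [-0.237, 0.972, 0.0], [-0.0, 0.0, -1.0]]
contact_force: [-0.6, -0.6, 0.3]
opening: 0.0
finger_force: 0.0
```

Emit:
{"op": "arm_command", "data": {
  "targets": [
    [0.001,0.00024,0,0,0,0,0],
    [0.001,0.00024,0,0,0,0,0],
    [0.001,0.00024,0,0,0,0,0]
  ]
}}

```text
t: 8.87
ee_pos: [0.4138, 0.2177, 0.1333]
ee_rot: [[-0.972, -0.236, -0.0], [-0.236, 0.972, 0.0], [0.0, 0.0, -1.0]]
contact_force: [1.1, 0.3, 0.9]
opening: -0.0003
finger_force: 0.0
```

Emit:
{"op": "arm_command", "data": {
  "targets": [
    [0.001,0.00024,0,0,0,0,0],
    [0.001,0.00024,0,0,0,0,0]
  ]
}}

```text
t: 9.03
ee_pos: [0.415, 0.2179, 0.1332]
ee_rot: [[-0.972, -0.236, -0.002], [-0.236, 0.972, -0.0], [0.002, 0.0, -1.0]]
contact_force: [-6.4, -1.4, 4.2]
opening: -0.0002
finger_force: 3.1
```

Emit:
{"op": "arm_command", "data": {
  "targets": [
    [0.001,0.00024,0,0,0,0,0],
    [0.001,0.00024,0,0,0,0,0]
  ]
}}

```text
t: 9.2
ee_pos: [0.4167, 0.2182, 0.1332]
ee_rot: [[-0.972, -0.236, -0.003], [-0.236, 0.972, -0.001], [0.003, 0.0, -1.0]]
contact_force: [-6.7, -0.4, 3.3]
opening: -0.0
finger_force: 3.0
```

Emit:
{"op": "arm_command", "data": {
  "targets": [
    [0.001,0.00024,0,0,0,0,0],
    [0.001,0.00024,0,0,0,0,0]
  ]
}}

```text
t: 9.37
ee_pos: [0.4187, 0.2187, 0.1332]
ee_rot: [[-0.972, -0.236, -0.003], [-0.236, 0.972, -0.001], [0.003, 0.0, -1.0]]
contact_force: [-4.8, -1.7, 4.2]
opening: 0.0
finger_force: 2.8
```

Emit:
{"op": "arm_command", "data": {
  "targets": [
    [0.001,0.00024,0,0,0,0,0]
  ]
}}

```text
t: 9.45
ee_pos: [0.4198, 0.219, 0.1333]
ee_rot: [[-0.972, -0.236, -0.002], [-0.236, 0.972, -0.001], [0.003, 0.0, -1.0]]
contact_force: [-5.0, -0.9, 4.2]
opening: 0.0004
finger_force: 2.7
```

Emit:
{"op": "arm_command", "data": {
  "targets": [
    [0.001,0.00024,0,0,0,0,0]
  ]
}}

```text
t: 9.53
ee_pos: [0.4208, 0.2192, 0.1333]
ee_rot: [[-0.972, -0.236, -0.002], [-0.236, 0.972, -0.001], [0.002, -0.0, -1.0]]
contact_force: [-6.6, -1.4, 3.3]
opening: 0.0002
finger_force: 2.7
```

Emit:
{"op": "arm_command", "data": {
  "targets": [
    [0.001,0.00024,0,0,0,0,0]
  ]
}}

```text
t: 9.62
ee_pos: [0.4219, 0.2195, 0.1333]
ee_rot: [[-0.972, -0.236, -0.002], [-0.236, 0.972, -0.001], [0.002, 0.0, -1.0]]
contact_force: [-5.3, -0.8, 3.3]
opening: 0.0004
finger_force: 2.6
```

Emit:
{"op": "arm_command", "data": {
  "targets": [
    [0.001,0.00024,0,0,0,0,0]
  ]
}}

```text
t: 9.7
ee_pos: [0.4229, 0.2197, 0.1333]
ee_rot: [[-0.972, -0.236, -0.002], [-0.236, 0.972, -0.001], [0.002, -0.0, -1.0]]
contact_force: [-4.5, -1.1, 3.7]
opening: -0.0
finger_force: 2.6
```

Emit:
{"op": "arm_command", "data": {
  "targets": [
    [0.001,0.00024,0,0,0,0,0],
    [0.001,0.00024,0,0,0,0,0]
  ]
}}

```text
t: 9.87
ee_pos: [0.4249, 0.2202, 0.1333]
ee_rot: [[-0.972, -0.236, -0.002], [-0.236, 0.972, -0.0], [0.002, 0.0, -1.0]]
contact_force: [-5.3, -1.1, 3.4]
opening: 0.0001
finger_force: 2.5
```

Emit:
{"op": "arm_command", "data": {
  "targets": [
    [0.003,0.0007,0,0,0,0,0],
    [0.004,0.001,0,0,0,0,0],
    [0.004,0.001,0,0,0,0,0],
    [0.004,0.001,0,0,0,0,0],
    [0.004,0.001,0,0,0,0,0],
    [0.004,0.001,0,0,0,0,0],
    [0.004,0.001,0,0,0,0,0],
    [0.004,0.001,0,0,0,0,0],
    [0.004,0.001,0,0,0,0,0],
    [0.004,0.001,0,0,0,0,0],
    [0.004,0.001,0,0,0,0,0],
    [0.003,0.0007,0,0,0,0,0]
  ]
}}

```text
t: 10.87
ee_pos: [0.4718, 0.2317, 0.1329]
ee_rot: [[-0.972, -0.235, -0.001], [-0.235, 0.972, -0.0], [0.001, -0.0, -1.0]]
contact_force: [-3.6, -0.9, -1.8]
opening: -0.0002
finger_force: 1.9
```

Emit:
{"op": "arm_command", "data": {
  "targets": [
    [0.002,0.0005,0,0,0,0,0],
    [0.002,0.0005,0,0,0,0,0],
    [0.002,0.0005,0,0,0,0,0],
    [0.001,0.00024,0,0,0,0,0],
    [0.001,0.00024,0,0,0,0,0]
  ]
}}

```text
t: 11.28
ee_pos: [0.4797, 0.2337, 0.1331]
ee_rot: [[-0.972, -0.235, -0.001], [-0.235, 0.972, -0.0], [0.001, -0.0, -1.0]]
contact_force: [-4.8, -1.4, -2.1]
opening: 0.0003
finger_force: 2.2
```

Emit:
{"op": "arm_command", "data": {
  "targets": [
    [0.001,0.00024,0,0,0,0,0],
    [0.001,0.00024,0,0,0,0,0],
    [0.001,0.00024,0,0,0,0,0]
  ]
}}

```text
t: 11.53
ee_pos: [0.4827, 0.2344, 0.1333]
ee_rot: [[-0.972, -0.236, -0.0], [-0.236, 0.972, -0.0], [0.0, -0.0, -1.0]]
contact_force: [-4.8, -0.5, -3.6]
opening: -0.0001
finger_force: 2.3
```

Emit:
{"op": "arm_command", "data": {
  "targets": [
    [0.001,0.00024,0,0,0,0,0],
    [0.001,0.00024,0,0,0,0,0]
  ]
}}

```text
t: 11.7
ee_pos: [0.4848, 0.2349, 0.1333]
ee_rot: [[-0.972, -0.235, -0.0], [-0.235, 0.972, -0.0], [0.0, -0.0, -1.0]]
contact_force: [-5.5, -1.4, -2.7]
opening: -0.0
finger_force: 2.4
```

Emit:
{"op": "arm_command", "data": {
  "targets": [
    [0.001,0.00024,0,0,0,0,0],
    [0.001,0.00024,0,0,0,0,0]
  ]
}}

```text
t: 11.87
ee_pos: [0.4868, 0.2354, 0.1333]
ee_rot: [[-0.972, -0.236, -0.0], [-0.236, 0.972, -0.0], [0.0, -0.0, -1.0]]
contact_force: [-3.2, -0.9, -3.2]
opening: -0.0001
finger_force: 2.5
```

Emit:
{"op": "arm_command", "data": {
  "targets": [
    [0.001,0.00024,0,0,0,0,0],
    [0.001,0.00024,0,0,0,0,0]
  ]
}}

```text
t: 12.03
ee_pos: [0.4887, 0.2359, 0.1332]
ee_rot: [[-0.972, -0.235, -0.0], [-0.235, 0.972, -0.0], [0.0, 0.0, -1.0]]
contact_force: [-4.5, -1.4, -3.8]
opening: -0.0
finger_force: 2.6
```

Emit:
{"op": "arm_command", "data": {
  "targets": [
    [0.001,0.00024,0,0,0,0,0]
  ]
}}

```text
t: 12.12
ee_pos: [0.4897, 0.2361, 0.1332]
ee_rot: [[-0.972, -0.236, -0.0], [-0.236, 0.972, -0.0], [0.0, 0.0, -1.0]]
contact_force: [-4.6, -1.8, -3.3]
opening: 0.0001
finger_force: 2.6
```

Emit:
{"op": "arm_command", "data": {
  "targets": [
    [0.001,0.00024,0,0,0,0,0]
  ]
}}

```text
t: 12.2
ee_pos: [0.49, 0.2362, 0.1331]
ee_rot: [[-0.972, -0.236, -0.002], [-0.236, 0.972, -0.001], [0.002, -0.0, -1.0]]
contact_force: [-11.9, -3.5, 0.6]
opening: -0.0001
finger_force: 5.9
```

Emit:
{"op": "arm_command", "data": {
  "targets": [
    [0.001,0.00024,0,0,0,0,0],
    [0,0,0,0,0,0,0]
  ]
}}

```text
t: 12.37
ee_pos: [0.49, 0.2362, 0.1331]
ee_rot: [[-0.972, -0.236, -0.005], [-0.236, 0.972, -0.001], [0.005, -0.0, -1.0]]
contact_force: [-12.3, -4.0, 2.0]
opening: 0.0003
finger_force: 6.6
```

The right lever is home; back to mid.

Emit:
{"op": "arm_command", "data": {
  "targets": [
    [-0.01,-0.0024,0,0,0,0,0],
    [-0.026,-0.0062,0,0,0,0,0],
    [-0.026,-0.0062,0,0,0,0,0],
    [-0.025,-0.006,0,0,0,0,0],
    [0,0,0,0,0,0,0],
    [-0.0058,0.0243,0,0,0,0,0],
    [-0.0058,0.0243,0,0,0,0,0],
    [-0.0058,0.0243,0,0,0,0,0],
    [0,0,0,0,0,0,0],
    [0.002,0.0005,0,0,0,0,0],
    [0.002,0.0005,0,0,0,0,0],
    [0,0,0,0,0,0,0]
  ]
}}

```text
t: 13.37
ee_pos: [0.3928, 0.2894, 0.1336]
ee_rot: [[-0.972, -0.234, 0.002], [-0.234, 0.972, 0.001], [-0.002, 0.0, -1.0]]
contact_force: [-0.3, -0.5, 0.3]
opening: 0.0
finger_force: 0.0
```

Emit:
{"op": "arm_command", "data": {
  "targets": [
    [0.0015,0.00036,0,0,0,0,0],
    [0.0015,0.00036,0,0,0,0,0],
    [0.0015,0.00036,0,0,0,0,0]
  ]
}}

```text
t: 13.62
ee_pos: [0.3964, 0.2904, 0.1334]
ee_rot: [[-0.972, -0.235, 0.0], [-0.235, 0.972, 0.0], [-0.0, -0.0, -1.0]]
contact_force: [-0.3, 0.2, 0.3]
opening: 0.0001
finger_force: 0.0
```

Emit:
{"op": "arm_command", "data": {
  "targets": [
    [0.0015,0.00036,0,0,0,0,0],
    [0.0015,0.00036,0,0,0,0,0]
  ]
}}

```text
t: 13.78
ee_pos: [0.3991, 0.2914, 0.1333]
ee_rot: [[-0.972, -0.235, 0.0], [-0.235, 0.972, 0.0], [-0.0, 0.0, -1.0]]
contact_force: [0.3, 0.1, -0.1]
opening: -0.0002
finger_force: 0.0
```

Emit:
{"op": "arm_command", "data": {
  "targets": [
    [0.001,0.00024,0,0,0,0,0],
    [0.001,0.00024,0,0,0,0,0]
  ]
}}

```text
t: 13.95
ee_pos: [0.401, 0.2919, 0.1333]
ee_rot: [[-0.972, -0.235, -0.0], [-0.235, 0.972, -0.0], [0.0, -0.0, -1.0]]
contact_force: [-0.4, -0.1, 0.4]
opening: -0.0001
finger_force: 0.0
```

Emit:
{"op": "arm_command", "data": {
  "targets": [
    [0.001,0.00024,0,0,0,0,0],
    [0.001,0.00024,0,0,0,0,0]
  ]
}}

```text
t: 14.12
ee_pos: [0.4021, 0.2923, 0.1332]
ee_rot: [[-0.972, -0.236, -0.002], [-0.236, 0.972, -0.001], [0.002, -0.0, -1.0]]
contact_force: [-5.6, -1.2, 4.0]
opening: -0.0002
finger_force: 2.7
```

Emit:
{"op": "arm_command", "data": {
  "targets": [
    [0.001,0.00024,0,0,0,0,0],
    [0.001,0.00024,0,0,0,0,0]
  ]
}}

```text
t: 14.28
ee_pos: [0.404, 0.2928, 0.1333]
ee_rot: [[-0.972, -0.236, -0.002], [-0.236, 0.972, -0.001], [0.002, -0.0, -1.0]]
contact_force: [-4.9, -1.2, 4.2]
opening: -0.0002
finger_force: 2.6
```

Emit:
{"op": "arm_command", "data": {
  "targets": [
    [0.001,0.00024,0,0,0,0,0],
    [0.001,0.00024,0,0,0,0,0]
  ]
}}

```text
t: 14.45
ee_pos: [0.406, 0.2933, 0.1333]
ee_rot: [[-0.972, -0.236, -0.002], [-0.236, 0.972, -0.001], [0.002, -0.0, -1.0]]
contact_force: [-5.1, -1.6, 3.1]
opening: 0.0
finger_force: 2.5
```

Emit:
{"op": "arm_command", "data": {
  "targets": [
    [0.003,0.0007,0,0,0,0,0],
    [0.004,0.001,0,0,0,0,0],
    [0.004,0.001,0,0,0,0,0],
    [0.004,0.001,0,0,0,0,0],
    [0.004,0.001,0,0,0,0,0],
    [0.004,0.001,0,0,0,0,0],
    [0.004,0.001,0,0,0,0,0],
    [0.004,0.001,0,0,0,0,0],
    [0.004,0.001,0,0,0,0,0],
    [0.004,0.001,0,0,0,0,0],
    [0.004,0.001,0,0,0,0,0],
    [0.003,0.0007,0,0,0,0,0]
  ]
}}

```text
t: 15.45
ee_pos: [0.4532, 0.3048, 0.133]
ee_rot: [[-0.972, -0.235, -0.001], [-0.235, 0.972, -0.0], [0.001, -0.0, -1.0]]
contact_force: [-2.8, -0.4, -1.8]
opening: 0.0002
finger_force: 1.6
```

Emit:
{"op": "arm_command", "data": {
  "targets": [
    [0.002,0.0005,0,0,0,0,0],
    [0.002,0.0005,0,0,0,0,0],
    [0.002,0.0005,0,0,0,0,0],
    [0.002,0.0005,0,0,0,0,0],
    [0.001,0.00024,0,0,0,0,0],
    [0.001,0.00024,0,0,0,0,0]
  ]
}}

```text
t: 15.95
ee_pos: [0.4629, 0.3073, 0.1332]
ee_rot: [[-0.972, -0.235, -0.0], [-0.235, 0.972, -0.0], [0.0, -0.0, -1.0]]
contact_force: [-4.3, -1.0, -2.3]
opening: -0.0005
finger_force: 1.8
```

Emit:
{"op": "arm_command", "data": {
  "targets": [
    [0.001,0.00024,0,0,0,0,0],
    [0.001,0.00024,0,0,0,0,0],
    [0.001,0.00024,0,0,0,0,0]
  ]
}}

```text
t: 16.2
ee_pos: [0.4659, 0.308, 0.1333]
ee_rot: [[-0.972, -0.235, -0.0], [-0.235, 0.972, -0.0], [0.0, -0.0, -1.0]]
contact_force: [-4.2, -0.9, -2.4]
opening: 0.0
finger_force: 1.9
```

Emit:
{"op": "arm_command", "data": {
  "targets": [
    [0.001,0.00024,0,0,0,0,0],
    [0.001,0.00024,0,0,0,0,0]
  ]
}}

```text
t: 16.37
ee_pos: [0.4679, 0.3085, 0.1333]
ee_rot: [[-0.972, -0.236, -0.0], [-0.236, 0.972, -0.0], [0.0, -0.0, -1.0]]
contact_force: [-4.3, -1.3, -1.9]
opening: -0.0004
finger_force: 2.0
```

Emit:
{"op": "arm_command", "data": {
  "targets": [
    [0.001,0.00024,0,0,0,0,0],
    [0.001,0.00024,0,0,0,0,0]
  ]
}}

```text
t: 16.53
ee_pos: [0.4699, 0.309, 0.1333]
ee_rot: [[-0.972, -0.236, -0.0], [-0.236, 0.972, -0.0], [0.0, -0.0, -1.0]]
contact_force: [-3.5, -1.1, -2.4]
opening: 0.0001
finger_force: 2.0
```

Emit:
{"op": "arm_command", "data": {
  "targets": [
    [0.001,0.00024,0,0,0,0,0],
    [0.001,0.00024,0,0,0,0,0]
  ]
}}

```text
t: 16.7
ee_pos: [0.4719, 0.3095, 0.1333]
ee_rot: [[-0.972, -0.236, -0.0], [-0.236, 0.972, -0.0], [0.0, -0.0, -1.0]]
contact_force: [-7.0, -1.4, -2.9]
opening: -0.0003
finger_force: 3.8
```

Emit:
{"op": "arm_command", "data": {
  "targets": [
    [0.001,0.00024,0,0,0,0,0]
  ]
}}

```text
t: 16.78
ee_pos: [0.4719, 0.3095, 0.1332]
ee_rot: [[-0.972, -0.236, -0.003], [-0.236, 0.972, -0.001], [0.003, -0.0, -1.0]]
contact_force: [-11.7, -2.7, 1.4]
opening: -0.0001
finger_force: 6.0
```

The mid lever is on its stop. Backing away, then checking.

Emit:
{"op": "arm_command", "data": {
  "targets": [
    [0,0,0,0,0,0,0],
    [-0.01,-0.0024,0,0,0,0,0],
    [-0.026,-0.0062,0,0,0,0,0],
    [-0.03,-0.0072,0,0,0,0,0],
    [-0.03,-0.0072,0.02,0,0,0,0],
    [-0.03,-0.0072,0.03,0,0,0,0],
    [-0.02,-0.005,0.03,0,0,0,0],
    [0,0,0,0,0,0,0],
    [0,0,0,0,0,0,0]
  ]
}}

```text
t: 17.53
ee_pos: [0.3289, 0.2753, 0.2146]
ee_rot: [[-0.972, -0.236, 0.007], [-0.236, 0.972, 0.003], [-0.008, 0.001, -1.0]]
contact_force: [0.8, -0.7, -0.8]
opening: -0.0002
finger_force: 0.0
```

```bash
python3 - <<'E'
from bench import optics
import cv2,numpy as np
a=optics.camera('scene')[165:300,225:385,::-1];b=optics.camera('side')[165:300,225:385,::-1]
cv2.imwrite('pics/end.png',cv2.resize(np.vstack([a,b]),None,fx=2.2,fy=2.2,interpolation=cv2.INTER_CUBIC))
E
```

```text
(no output)
```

View pics/end.png

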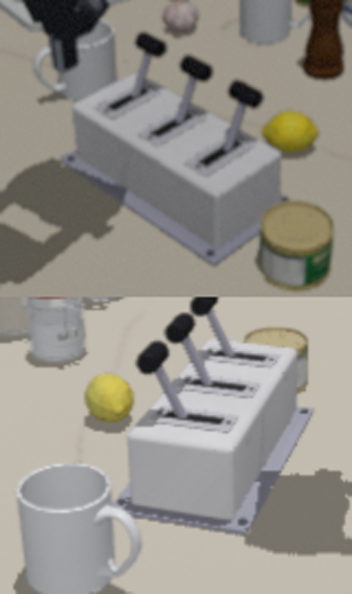

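Both views show all three levers leaning equally to the back, the gripper clear of the bank, and the mug, tin and lemon where they stood.

```bash
python3 -c "
from bench import manip;print(manip.finish_job())"
```

```text
the job is handed in; nothing more can be done
None
```

All three levers were thrown fully home to their stops (left, right, then mid), with no force reading above about 17 N and the mug, tin and lemon untouched; the job was handed in at about 18 s, but no verdict came back.

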